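# Index the pin rack and pin the sprung link into its fork

### The job

Turn the revolving pin rack until the steel pin with the wide round collar stands in the middle of the opening in the rack's keeper hoop, at the pointer, then draw that pin out along its lean and push it down through the fork and the sprung link between its jaws until the collar sits flush on the fork, the pin upright, and let go. The link's spring holds its hole a little out of line, so the pin must be pushed, not dropped. Leave the other pins in their pockets and do not disturb the loose blocks and the spanner on the bench.

Things in the scene. Friction and masses are not known exactly. Their poses are not given: they have to be found in the camera images.
- rack_front (a point): Point fixed on the rack's foot where the mouth of the wanted pocket must come: in the middle of the hoop's opening, 105 mm from the rack's axis, 90 mm above the table, above the small pointer on the foot. The foot is a dark steel disc 320 mm across, 20 mm high; its own -x axis points from the rack's axis to this opening. The keeper is a steel hoop of 8 mm rod, radius 150 mm, 140 mm above the table, on posts, leaving 75 degrees free either side of the opening.
- carousel (a joint): Turn of the carousel from its start (rad), growing anticlockwise seen from above; it turns freely either way more than a full turn, with friction of 0.25 N m, and stays where it is left.
- rack_handle (a point): Centre of the black bar handle on top of the carousel, on its vertical axis, 198 mm above the table; the bar is 80 mm long (along its own x), 14 mm thick (y) and 40 mm tall, standing on a round cap 84 mm across whose top is 178 mm above the table; at that height a guard ring of 8 mm rod, 180 mm across, on three spokes, turns with the carousel. Grip the bar from above and turn. Its axes turn with the carousel: its own -x points to pocket0.
- pocket0 (a point): Centre of the mouth of the pocket that holds the collared pin, 105 mm from the carousel's axis, 90 mm above the table. Six such pockets of square steel tube (24.5 mm outside, 16.5 mm bore; two are empty) stand at 60 degree steps, each leaning outward 30 degrees from vertical. The guard ring above stands in the way of a gripper pointing straight down, so the gripper must come in tilted along the pocket's lean.
- collar_pin_grip (a point): Middle of the grip of the wanted steel pin, a plain cylinder 22 mm across and 32 mm long; its own z axis runs along the pin from tip to head. Below the grip (its lower end 16 mm from this point) is the round collar, 34 mm across and 6 mm thick; then the shank, 14 mm across and 55 mm long with the last 10 mm tapering to a 5 mm tip. It starts with its collar resting on the pocket's mouth, leaning outward 30 degrees. About 0.2 kg.
- pin_seat (a point): Centre of the underside of the wanted pin's collar, 22 mm below the middle of its grip along the pin.
- fork_hole (a point): Centre of the hole's mouth on the flat top of the fork, 76 mm above the table; z up. The fork has two level jaws 60 x 60 mm, 12 mm thick, 16 mm apart, with holes of 16.5 mm in line; the fixed fork stands on a steel foot. Its own +x is the way the link runs out, away from the arm.
- link (a joint): Slide (m) of the aluminium link, whose flat eye (12 mm thick, 16.5 mm hole) lies between the jaws: 0 when its hole is in line with the fork's holes; a spring of 2500 N/m holds it at 0.004, moved along the fork's +x. The pin's tapered tip wedges it into line when pushed down with about 10 to 15 N.
- square_pin_grip (a point): Pin with a square head 22 mm wide and 30 mm tall, middle of the head: leave in its pocket.
- tee_pin_grip (a point): Pin with a tee head (cross bar 44 mm), middle of the head: leave in its pocket.
- ball_pin_grip (a point): Pin with a ball head 26 mm across, middle of the head: leave in its pocket.
- collar_pin: The wanted pin itself; origin at the tip of its shank, z along the pin towards its head.
- pocket2 (a point): Centre of the mouth of the pocket of the square-headed pin.
- pocket3 (a point): Centre of the mouth of the pocket of the tee-headed pin.
- pocket4 (a point): Centre of the mouth of the pocket of the ball-headed pin.
- die_small_mid (a point): Steel forming block 50 x 50 x 28 mm between rack and fork, its middle: bystander.
- die_slab_mid (a point): Steel forming block 60 x 45 x 30 mm beside the fork, its middle: bystander.
- spanner_grip (a point): Spanner lying on the left of the bench, its grip: bystander.
There are look-alikes about, which are no part of the job. What is shaped like the collar_pin but green or pink is not meant.

How it is judged (in metres and radians):
On the way, in this order (a step that is already met when the one before it is completed fails the run):
1. the rack is turned: the collared pin, still in its pocket, stands at the middle of the opening (pocket mouth within 25 mm of the front point) and the rack is at rest (distance between pocket0 and rack_front below 0.025 m and velocity of joint carousel between -0.1 and 0.1 rad/s and distance between pin_seat and pocket0 below 0.008 m), for 0.2 s.
2. the pin is drawn out of its pocket while that pocket still faces the opening (distance between pin_seat and pocket0 above 0.065 m and distance between pocket0 and rack_front below 0.035 m), for 0.1 s.
At the end, for the whole second after the job is handed in: The collared pin stands upright (within 0.1 rad) through fork and link, its collar within 3 mm of the fork's top and 4 mm of the hole's axis, released and at rest; the three other pins are in their pockets (horizontal distance between pin_seat and fork_hole below 0.004 m and z of pin_seat in the frame of fork_hole between -0.003 and 0.003 m and angle between collar_pin_grip's own z axis and vertical below 0.1 rad and distance between square_pin_grip and pocket2 below 0.03 m and distance between tee_pin_grip and pocket3 below 0.03 m and distance between ball_pin_grip and pocket4 below 0.03 m and linear speed of collar_pin below 0.02 m/s); the robot touches nothing.
It fails at once if another pin is pulled out of its pocket (its head more than 30 mm from the pocket's mouth) (not (distance between square_pin_grip and pocket2 below 0.03 m) or not (distance between tee_pin_grip and pocket3 below 0.03 m) or not (distance between ball_pin_grip and pocket4 below 0.03 m)).
It fails at once if one of the loose blocks or the spanner is moved more than 40 mm (distance of any of die_small_mid, die_slab_mid, spanner_grip from where it was at the start of the episode above 0.04 m).
It also fails if it takes over 61 s, if anything falls off the work surface, if the arm or the gripper's body presses on something with over 40 N, if the wrist force passes 120 N, or if a joint passes its speed limit or range.

### The arm

A 6-joint arm with a two-finger parallel gripper is mounted at the origin on the work surface. World frame = base frame: x ahead of the robot, y to its left, z up, the work surface at z = 0. Lengths are in m, angles in degrees, forces in N, time in s.
With the tool pointing down it reaches from about 0.3 to 0.75 m from the base axis. Payload 8.5 kg.
Tool frame: the origin (TCP) lies midway between the tips of the shut fingers; the grasp point (between the pads) lies behind it (grasp_offset is the z of the grasp point in the tool frame, in m); z points along the fingers, y is the direction in which the jaws open and shut (so a half turn about z gives the same grasp; the last joint's range is limited). The gripper opens to 85 mm and grips with 20 to 120 N. Pads are 22 mm wide; open, the fingers measure 114 mm over their backs; the gripper's body (76 mm by 85 mm) begins 54 mm behind the grasp point. The pads swing forward as they close: fully open they stand 13 mm farther back than shut.
Start: joints at [-12.336, 21.807, 74.336, -0, 83.858, -12.336], TCP at [0.55, 0, 0.231] pointing down, gripper open.
Joint ranges: [-178.18, 178.18], [-50.72, 133.34], [12.68, 142.11], [-81.47, 261.47], [9.98, 163.14], [-165.26, 165.26]. Speed limits (degrees/s): [136.94, 136.94, 180, 180, 180, 180].

### API

Orientations are given as a 3x3 rotation matrix whose columns are the frame's x, y, z axes.
In Python, from rig import * gives the robot as it stands.
- The arm moves only by the shell command python3 -m pendant 'ROWS' [FORCE]. ROWS is JSON, one flat list of numbers, 7 for each row, row after row: the finger opening in mm, from 0 to 85.4, then the shift along the tool's x, y, z in units of 50 mm (1.0 is 50 mm), then the turn, a rotation vector about the tool's x, y, z in units of 8 degrees (1.0 is 8 degrees). In form: [hand, dx, dy, dz, wx, wy, wz, hand, dx, dy, dz, wx, wy, wz, ...]. A call has 1 to 12 rows; each row shifts and turns the commanded pose from where the row before left it, along the tool's axes as they then stand; what a row does not reach is not made up. A row lasts 1/10 s, in which the tool goes at most 50 mm and 8.59 degrees, less where a joint would pass 70% of its speed; a pose out of reach is approached as far as the arm can. A call is refused whole if a number of a shift passes 1 or a number of a turn 1, either way. A call with a gripper value outside its range is refused whole. The fingers move at their own pace and stop on an object; FORCE is the grip in N (left out, the last holds). Time passes only in rows, so rows that do not move let the fingers close. It gives the time, the measured TCP pose, the force and the opening at its end, in the units of the state.
- observe(): the state, without advancing time (a new reading comes with each control period).
- get_image(name): name is "scene" or "side" or "wrist"; returns a dict with "frame" (384x512x3 uint8, red, green, blue), "depth" (384x512 float32, m along the optical axis (not along the pixel's ray), 0 where there is no reading), "K" (3x3 intrinsics, pixels), "rvec" (rotation vector, rad) and "tvec" (3), from world to camera coordinates, as OpenCV has them. Camera axes: x right, y down, z forward; pixel columns grow to the right and rows downward; lengths in m; the calibration is good to about 2 mm. A picture is of the moment at which its call begins.
- close_job(): hands the job in, once; it reports no verdict.
The state is a dict: "time_s": time; "q": joint angles; "qvel": joint speeds; "joint_efforts": joint torques, N m; "position": TCP position; "tool_rot": TCP orientation; "ft_force": force on the tool from outside, world axes, zero at the start; "wrist_torque": the same for the moment, N m; "grip_width": finger opening in m.
Only numpy, scipy, OpenCV 4.12 (cv2) and the standard library are available. Lean on these libraries where they do the work, as an engineer would, in place of code of your own. Each camera call takes 0.05 s, during which the arm holds its last target.

## Working session

There is one attempt and no reset: what is moved stays moved. The work goes in short steps, Python scripts to look and compute and a shell command to move; the robot and the scene stay as the last step left them, time stands still between calls to the robot, and variables do not carry over. Pictures are saved under pics/ and viewed, and the job is handed in when it is done.

```bash
ls; mkdir -p pics; python3 - <<'E'
from rig import *
import cv2,numpy as np
s=observe();print(s)
for n in("scene","side","wrist"):
    im=get_image(n);cv2.imwrite(f"pics/{n}0.png",im["frame"][:,:,::-1]);R=cv2.Rodrigues(im["rvec"])[0];print(n,im["K"].tolist(),(-R.T@im["tvec"].ravel()).round(3),R[2].round(3))
    np.savez(f"pics/{n}0.npz",**im)
E
```

```text
pics
{'time_s': 0.0, 'q': array([-1.23345833e+01,  2.18427058e+01,  7.43845533e+01,  2.40801686e-03,
        8.38592150e+01, -1.23357012e+01]), 'qvel': array([-0.02180407, -0.02757692,  0.03276661, -0.09320211,  0.02100531,
       -0.03005458]), 'joint_efforts': array([-1.00240642e-03, -4.48466885e+01, -2.31285810e+01, -2.87182611e-04,
        4.73836102e-03,  1.77242771e-05]), 'position': array([5.49709060e-01, 8.37988594e-05, 2.30696887e-01]), 'tool_rot': array([[-1.47185405e-05,  9.99998926e-01, -1.46549290e-03],
       [ 9.99999934e-01,  1.52508667e-05,  3.63229889e-04],
       [ 3.63251849e-04, -1.46548745e-03, -9.99998860e-01]]), 'ft_force': array([ 0.71049545, -0.33720747, -1.19369261]), 'wrist_torque': array([-0.04422165, -0.02974867,  0.07454728]), 'grip_width': 0.0855800916548755}
scene [[405.0464275091243, 0.0, 247.6966503956237], [0.0, 405.0464275091243, 188.97323178330345], [0.0, 0.0, 1.0]] [ 1.061 -0.478  1.133] [-0.443  0.434 -0.785]
side [[477.1839141519374, 0.0, 255.95219104119187], [0.0, 477.1839141519374, 187.61076782433005], [0.0, 0.0, 1.0]] [0.139 1.134 0.826] [ 0.282 -0.807 -0.519]
wrist [[311.36109368869865, 0.0, 258.1886613839419], [0.0, 311.36109368869865, 193.9501391050366], [0.0, 0.0, 1.0]] [0.551 0.068 0.374] [-0.002 -0.27  -0.963]
```

View pics/scene0.png

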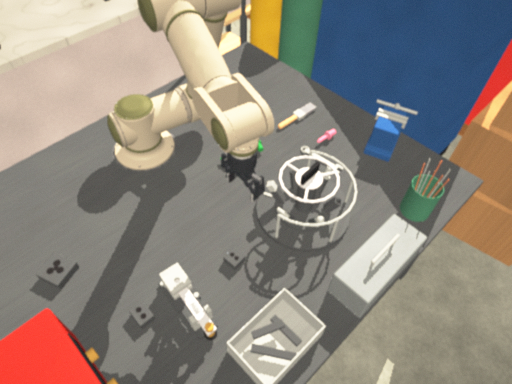

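View pics/side0.png

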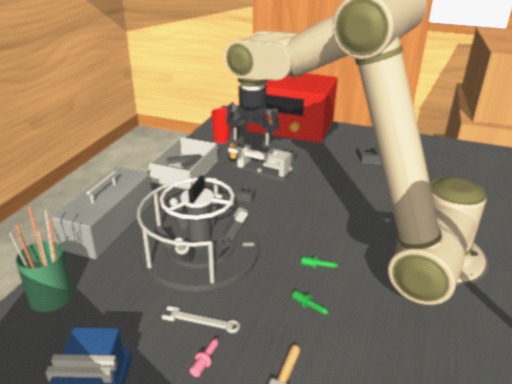

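View pics/wrist0.png

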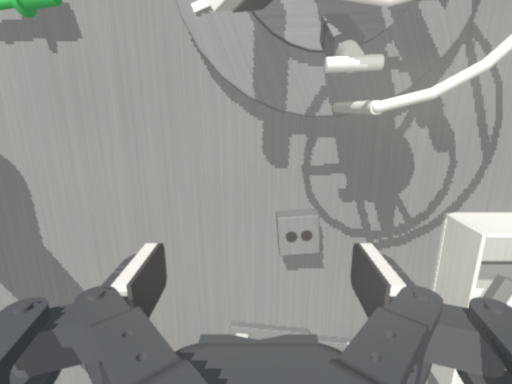

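The scene image shows the rack around (310,185), the fork and link at (185,295) and the blocks at (233,257) and (140,316). The green and pink decoys lie on the bench. I'll enlarge the rack and fork next.

```bash
python3 - <<'E'
import cv2,numpy as np
a=cv2.imread("pics/scene0.png");b=cv2.imread("pics/side0.png")
cv2.imwrite("pics/c1.png",cv2.resize(a[130:250,230:380],None,fx=5,fy=5,interpolation=cv2.INTER_CUBIC))
cv2.imwrite("pics/c2.png",cv2.resize(b[160:290,120:270],None,fx=5,fy=4.6,interpolation=cv2.INTER_CUBIC))
cv2.imwrite("pics/c3.png",cv2.resize(a[250:350,120:230],None,fx=6,fy=6,interpolation=cv2.INTER_CUBIC))
E
```

```text
(no output)
```

View pics/c1.png

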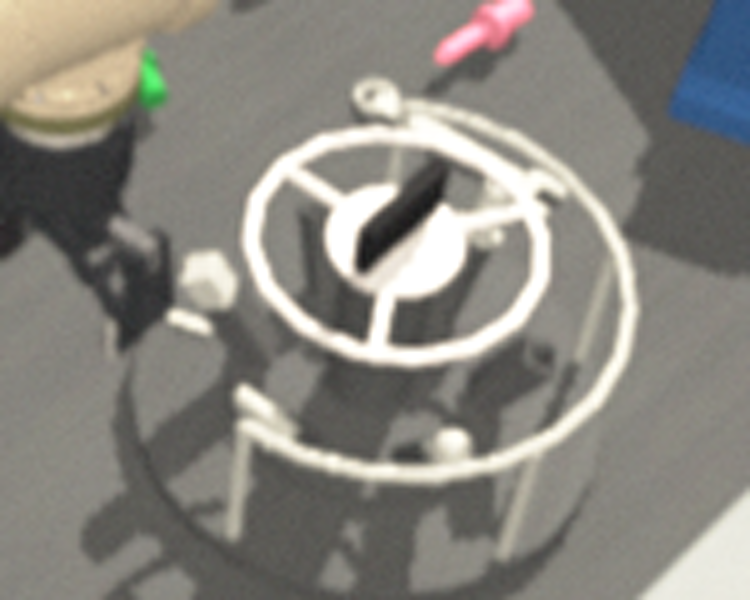

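View pics/c2.png

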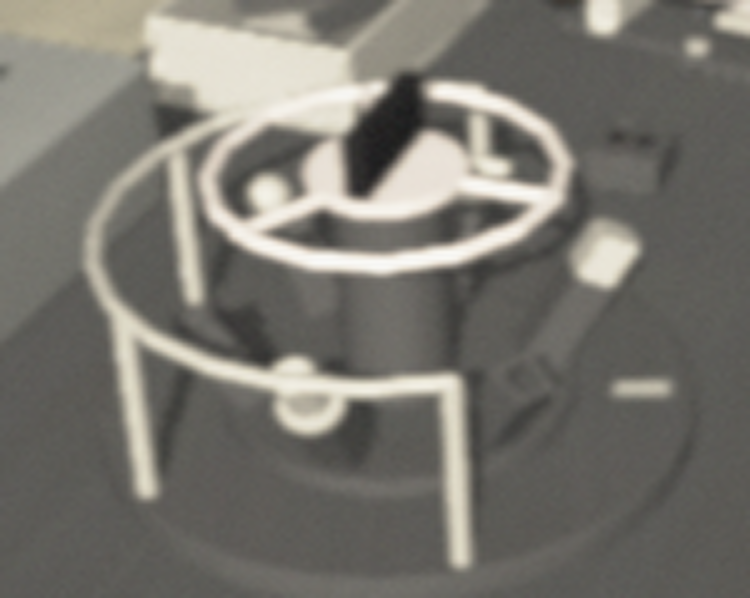

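View pics/c3.png

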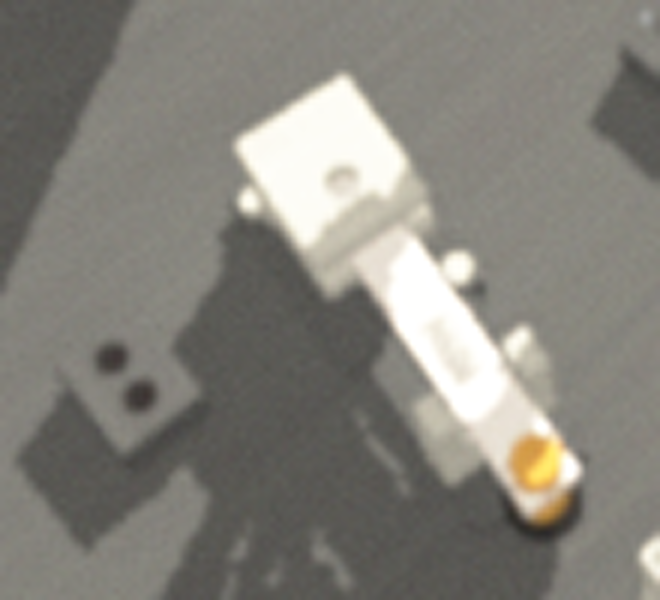

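In the enlarged side view there are four heads. The one at about (241,215) is the faceted square head, (218,196) is the tee and (173,201) is the ball. The one at (182,245) is a round grip with a wide collar. It also sits 120° before the square head, which fits pocket0. The green and pink pins lie on the bench, not in the rack. The pointer is at about (248,244). Now I'll measure.

```bash
cat > h.py <<'E'
import cv2,numpy as np
def load(f): return dict(np.load(f))
def cam(im):
    R=cv2.Rodrigues(im["rvec"])[0]; return R,-R.T@im["tvec"].ravel()
def ray(im,u,v,z):
    R,c=cam(im); d=R.T@np.linalg.inv(im["K"])@np.array([u,v,1.]); return c+d*(z-c[2])/d[2]
def cloud(im):
    R,c=cam(im); h,w=im["depth"].shape; uu,vv=np.meshgrid(np.arange(w),np.arange(h))
    d=im["depth"]; p=np.stack([(uu-im["K"][0,2])/im["K"][0,0]*d,(vv-im["K"][1,2])/im["K"][1,1]*d,d],-1)
    P=(p-im["tvec"].ravel())@R; P[d==0]=np.nan; return P
def proj(im,P):
    return cv2.projectPoints(np.asarray(P,float).reshape(-1,3),im["rvec"],im["tvec"],im["K"],None)[0].reshape(-1,2)
def circ(x,y):
    A=np.c_[2*x,2*y,np.ones(len(x))]; s=np.linalg.lstsq(A,x*x+y*y,rcond=None)[0]; return s[0],s[1],np.sqrt(s[2]+s[0]**2+s[1]**2)
E
python3 - <<'E'
from h import *
for n in("scene","side"):
    im=load(f"pics/{n}0.npz");P=cloud(im);g=im["frame"].max(-1).astype(int)
    X,Y,Z=P[...,0],P[...,1],P[...,2]
    reg=(X>.35)&(X<.85)&(Y>.0)&(Y<.5)
    for nm,(a,b,t) in dict(hoop=(.132,.148,150),ring=(.172,.187,150),cap=(.17,.186,150)).items():
        m=reg&(Z>a)&(Z<b)&(g>t)
        # ring: distance
        x,y=X[m],Y[m]
        c=None
        best=0
        rr={'hoop':.15,'ring':.09,'cap':0}[nm]
        if rr:
            rng=np.random.default_rng(0)
            for _ in range(400):
                i=rng.choice(len(x),3,False);q=circ(x[i],y[i])
                if abs(q[2]-rr)>.01: continue
                k=abs(np.hypot(x-q[0],y-q[1])-q[2])<.005
                if k.sum()>best: best=k.sum();kk=k
            c=circ(x[kk],y[kk])
        else:
            k=np.hypot(x-cx,y-cy)<.05; c=(x[k].mean(),y[k].mean(),k.sum())
        print(n,nm,m.sum(),best,np.round(c,4))
        if nm=='ring':cx,cy=c[:2]
    b=reg&(im["frame"].max(-1)<70)&(Z>.185)&(np.hypot(X-cx,Y-cy)<.07)
    v,u=np.nonzero(b); print('bar',b.sum(),np.nanmax(Z[b]))
    xy=np.c_[X[b],Y[b]];m0=xy.mean(0);w,V=np.linalg.eigh(np.cov((xy-m0).T));print(m0,np.degrees(np.arctan2(V[1,1],V[0,1])),np.sqrt(w*12))
    if n=='side':
        for nm,u,v,z in(('ptr',248,244,.02),('collarpin',182,244,.12),('square',241,215,.13)):
            print(nm,ray(im,u,v,z).round(3),P[v,u].round(3))
            p=ray(im,u,v,z);print(np.degrees(np.arctan2(p[1]-cy,p[0]-cx)),np.hypot(p[1]-cy,p[0]-cx))
E
```

```text
scene hoop 423 401 [0.619  0.2165 0.1489]
scene ring 829 409 [0.6191 0.2158 0.0888]
scene cap 829 0 [6.243e-01 2.119e-01 3.210e+02]
bar 113 0.22217922132220783
[0.62440377 0.21015338] 91.96436539040727 [0.00520718 0.07866594]
side hoop 501 470 [0.6178 0.219  0.1497]
side ring 982 505 [0.6182 0.2201 0.0885]
side cap 992 0 [6.108e-01 2.289e-01 3.660e+02]
bar 205 0.22201895297942642
[0.6135934  0.22495457] 91.97555922209091 [0.00699444 0.08280122]
ptr [0.499 0.166 0.02 ] [0.497 0.17  0.024]
-155.62540887403716 0.1311098883608929
collarpin [0.601 0.341 0.12 ] [0.586 0.368 0.144]
97.87528929351545 0.1219828967044686
square [0.509 0.192 0.13 ] [0.519 0.164 0.11 ]
-165.4807943382218 0.1131923669892166
```

```bash
python3 - <<'E'
import rig
print([k for k in dir(rig) if not k.startswith('_')], getattr(rig,'grasp_offset',None))
from h import *
C=np.array([.6185,.2178])
for n in("scene","side"):
    im=load(f"pics/{n}0.npz");P=cloud(im);g=im["frame"].max(-1).astype(int);X,Y,Z=P[...,0],P[...,1],P[...,2]
    r=np.hypot(X-C[0],Y-C[1]);m=(abs(r-.15)<.008)&(Z>.13)&(Z<.15)&(g>140)
    a=np.degrees(np.arctan2(Y-C[1],X-C[0]))[m]; h,e=np.histogram(a,bins=np.arange(-180,181,6)); print(n,list(zip(e.astype(int),h)))
im=load("pics/side0.npz");g=im["frame"].max(-1).astype(int)
print(g[238:250,238:260])
m=np.zeros(g.shape,bool);m[239:249,240:257]=g[239:249,240:257]>130
v,u=np.nonzero(m);p=np.array([ray(im,a,b,.022) for a,b in zip(u,v)])[:,:2];print(p.mean(0),len(p));q=p.mean(0)-C;print(np.degrees(np.arctan2(q[1],q[0])),np.hypot(*q))
d=p-p.mean(0);w,V=np.linalg.eigh(d.T@d);print(np.degrees(np.arctan2(V[1,1],V[0,1])))
# fork
for n in("scene","side"):
    im=load(f"pics/{n}0.npz");P=cloud(im);g=im["frame"].max(-1).astype(int);X,Y,Z=P[...,0],P[...,1],P[...,2]
    m=(Z>.071)&(Z<.082)&(X>.35)&(X<.8)&(Y<.05)&(Y>-.35)&(g>120)
    k,l,s,c=cv2.connectedComponentsWithStats(m.astype(np.uint8))
    for i in range(1,k):
        if s[i,4]>60: 
            v,u=np.nonzero(l==i);q=np.array([ray(im,a,b,.076) for a,b in zip(u,v)])[:,:2]
            rc=cv2.minAreaRect(q.astype(np.float32)*1000);print(n,s[i],c[i].round(1),q.mean(0).round(4),rc)
E
```

```text
['MotionError', 'close_job', 'get_image', 'grasp_offset', 'observe'] -0.0187
scene [(np.int64(-180), np.int64(0)), (np.int64(-174), np.int64(0)), (np.int64(-168), np.int64(0)), (np.int64(-162), np.int64(0)), (np.int64(-156), np.int64(0)), (np.int64(-150), np.int64(0)), (np.int64(-144), np.int64(0)), (np.int64(-138), np.int64(0)), (np.int64(-132), np.int64(0)), (np.int64(-126), np.int64(0)), (np.int64(-120), np.int64(0)), (np.int64(-114), np.int64(0)), (np.int64(-108), np.int64(0)), (np.int64(-102), np.int64(0)), (np.int64(-96), np.int64(0)), (np.int64(-90), np.int64(4)), (np.int64(-84), np.int64(18)), (np.int64(-78), np.int64(14)), (np.int64(-72), np.int64(15)), (np.int64(-66), np.int64(15)), (np.int64(-60), np.int64(13)), (np.int64(-54), np.int64(17)), (np.int64(-48), np.int64(16)), (np.int64(-42), np.int64(16)), (np.int64(-36), np.int64(13)), (np.int64(-30), np.int64(13)), (np.int64(-24), np.int64(13)), (np.int64(-18), np.int64(20)), (np.int64(-12), np.int64(14)), (np.int64(-6), np.int64(11)), (np.int64(0), np.int64(14)), (np.int64(6), np.int64(10)), (np.int64(12), np.int64(10)), (
[... 3625 characters left out ...]
93  93  94  93  92
   93  90  86  88]
 [ 93  92  92  91  93  92  94  92  93  92  91  91  93  92  93  92  94  93
   89  89  86  86]]
[0.49833534 0.16690105] 41
-157.0436177344138 0.1304999940614288
-155.0844843046641
scene [159 263  32  32 528] [174.6 277.7] [ 0.5536 -0.265 ] ((553.6065673828125, -264.78082275390625), (60.75654983520508, 79.09418487548828), 83.46244049072266)
scene [205 322   9   9  64] [208.8 325.8] [ 0.7249 -0.2841] ((725.3557739257812, -283.8995666503906), (20.946582794189453, 21.28752326965332), 49.89849853515625)
side [263 149  28  13 215] [276.9 155. ] [ 0.553  -0.2618] ((554.1841430664062, -260.61785888671875), (77.07109832763672, 81.28739166259766), 81.08194732666016)
```

Both views agree on the rack axis at about (0.6185, 0.2178). The bar and pocket0 sit at about 92° and the front at about −157°, so the rack needs about +111°. I'll move above the handle.

```bash
python3 -m pendant '[45,0,0,-0.9,0,0,0, 45,0.44,0.137,0,0,0,-0.25, 45,0.87,0.274,0,0,0,0, 45,0.87,0.274,0,0,0,0, 45,0.87,0.274,0,0,0,0, 45,0.87,0.274,0,0,0,0, 45,0.44,0.137,0,0,0,0, 45,0,0,0,0,0,0, 45,0,0,0,0,0,0]' 80
python3 - <<'E'
from rig import *
from h import *
for n in("wrist","side"):
    im=get_image(n);cv2.imwrite(f"pics/{n}1.png",im["frame"][:,:,::-1]);np.savez(f"pics/{n}1.npz",**im)
E
```

```text
time_s: 1.05
position: [0.6114, 0.22, 0.2758]
tool_rot: [[-0.036, 0.999, -0.001], [0.999, 0.036, -0.0], [-0.0, -0.001, -1.0]]
ft_force: [-0.1, 0.2, -0.2]
grip_width: 0.0449
```

View pics/wrist1.png

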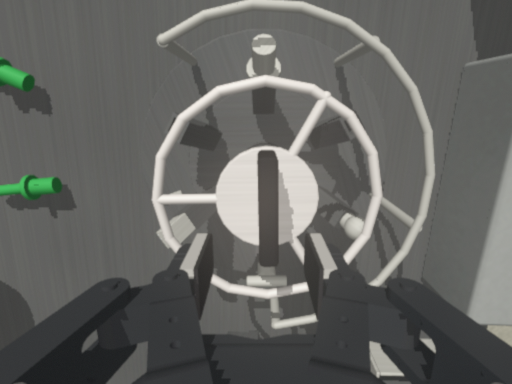

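The wrist view confirms the layout. The collared pin is at (264,60) with a wide disc under a round grip. The square is at (180,228), the tee at (268,280), the ball at (352,228), and the bar runs vertically at (268,205). I'll refine from this view.

```bash
python3 - <<'E'
from h import *
im=load("pics/wrist1.npz");P=cloud(im);g=im["frame"].max(-1).astype(int);X,Y,Z=P[...,0],P[...,1],P[...,2]
R=cam(im)[0]
# ring outline ray-cast at 0.178: bright pixels, r 80-98
v,u=np.nonzero(g>150);Q=np.array([ray(im,a,b,.178) for a,b in zip(u,v)])
r=np.hypot(Q[:,0]-.6185,Q[:,1]-.2178);k=(abs(r-.09)<.012)&(v<290)&(v>70);print('ring',np.round(circ(Q[k,0],Q[k,1]),4),k.sum())
m=(g<60);m[260:]=0;m[:148]=0;m[:,:250]=0;m[:,285:]=0
v,u=np.nonzero(m);Q=np.array([ray(im,a,b,.218) for a,b in zip(u,v)])[:,:2]
m0=Q.mean(0);w,V=np.linalg.eigh(np.cov((Q-m0).T));print('bar',m0.round(4),np.degrees(np.arctan2(V[1,1],V[0,1])),np.sqrt(w*12))
# collar pin grip top depth
b=(Z>.1)&(Z<.15)&(g>120)&(np.hypot(X-.6185,Y-.34)<.03);print('head',P[b].mean(0),b.sum())
E
```

```text
ring [0.6186 0.2193 0.0874] 6270Traceback (most recent call last):
  File "<stdin>", line 8, in <module>
IndexError: too many indices for array: array is 1-dimensional, but 2 were indexed
```

```bash
python3 -m pendant '[45,-0.03,0.144,0.4,0,0,0, 45,0,0,0.7,0,0,0, 45,0,0,0.5,0,0,0, 45,0,0,0.18,0,0,0, 45,0,0,0,0,0,0, 45,0,0,0,0,0,0]' 40; python3 -m pendant '[0,0,0,0,0,0,0, 0,0,0,0,0,0,0, 0,0,0,0,0,0,0, 0,0,0,0,0,0,0,0,0,0,0,0,0,0]' 40
```

```text
time_s: 1.75
position: [0.6195, 0.2184, 0.189]
tool_rot: [[-0.034, 0.999, 0.003], [0.999, 0.034, 0.0], [0.0, 0.003, -1.0]]
ft_force: [0.2, 0.6, 0.1]
grip_width: 0.0448
time_s: 2.25
position: [0.6182, 0.2188, 0.1887]
tool_rot: [[-0.035, 0.999, -0.0], [0.999, 0.035, -0.0], [-0.0, -0.0, -1.0]]
ft_force: [-5.4, -2.4, 5.5]
grip_width: 0.0134
```

The bar is held at 13.4 mm against a nominal 14. Next I'll turn the rack +111°.

```bash
python3 -m pendant '[0,0,0,0,0,0,-0.4, 0,0,0,0,0,0,-0.8, 0,0,0,0,0,0,-0.8, 0,0,0,0,0,0,-0.8, 0,0,0,0,0,0,0, 0,0,0,0,0,0,0]' 80
```

```text
time_s: 2.85
position: [0.6176, 0.2186, 0.1887]
tool_rot: [[-0.414, 0.91, -0.002], [0.91, 0.414, -0.001], [0.0, -0.002, -1.0]]
ft_force: [-9.7, -2.2, 7.4]
grip_width: 0.0132
```

```bash
python3 -m pendant '[0,0,0,0,0,0,-0.5, 0,0,0,0,0,0,-0.9, 0,0,0,0,0,0,-0.9, 0,0,0,0,0,0,-0.9, 0,0,0,0,0,0,-0.9, 0,0,0,0,0,0,-0.9, 0,0,0,0,0,0,-0.5, 0,0,0,0,0,0,0]'; python3 -m pendant '[0,0,0,0,0,0,-0.5, 0,0,0,0,0,0,-0.9, 0,0,0,0,0,0,-0.9, 0,0,0,0,0,0,-0.9, 0,0,0,0,0,0,-0.9, 0,0,0,0,0,0,-0.9, 0,0,0,0,0,0,-0.5, 0,0,0,0,0,0,0, 0,0,0,0,0,0,0]';python3 - <<'E'
from rig import *
from h import *
for n in("wrist","side","scene"):
    im=get_image(n);cv2.imwrite(f"pics/{n}2.png",im["frame"][:,:,::-1]);np.savez(f"pics/{n}2.npz",**im)
E
```

```text
time_s: 3.65
position: [0.6168, 0.2178, 0.1887]
tool_rot: [[-0.931, 0.366, -0.004], [0.366, 0.931, -0.003], [0.003, -0.004, -1.0]]
ft_force: [-15.1, -6.7, 8.7]
grip_width: 0.0128
time_s: 4.55
position: [0.6168, 0.2166, 0.1887]
tool_rot: [[-0.925, -0.381, -0.005], [-0.381, 0.925, -0.004], [0.006, -0.002, -1.0]]
ft_force: [-15.9, -12.5, 9.1]
grip_width: 0.0123
```

View pics/side2.png

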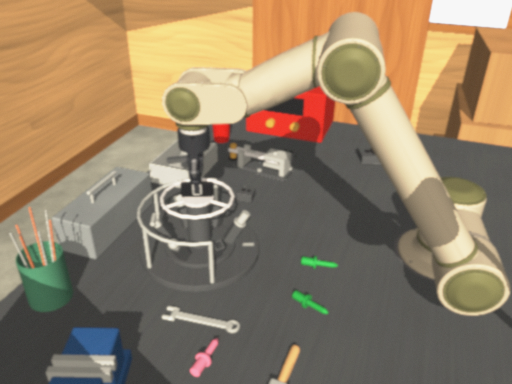

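View pics/wrist2.png

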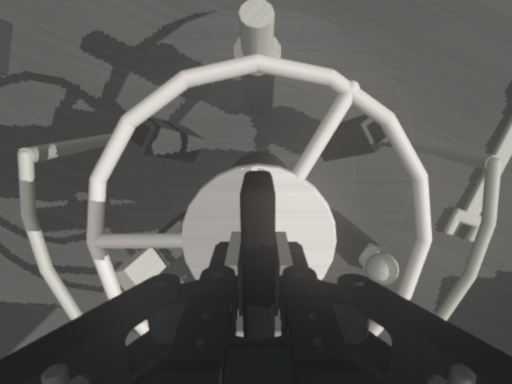

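The collared pin is now at the top of the wrist view (257,35), centred in the hoop opening. The tool heading is −157.6°, matching the target. I'll release and retreat, then look at the pin.

```bash
python3 -m pendant '[45,0,0,0,0,0,0, 45,0,0,0,0,0,0, 45,0,0,0,0,0,0, 45,0,0,0,0,0,0]'; python3 -m pendant '[45,0,0,-0.6,0,0,0, 45,0,0,-1,0,0,0, 45,0,0,-0.8,0,0,0, 45,0,0,0,0,0,0, 45,0,0,0,0,0,0]';python3 - <<'E'
from rig import *
from h import *
for n in("wrist","side","scene"):
    im=get_image(n);cv2.imwrite(f"pics/{n}3.png",im["frame"][:,:,::-1]);np.savez(f"pics/{n}3.npz",**im)
E
```

```text
time_s: 5.1
position: [0.619, 0.219, 0.1874]
tool_rot: [[-0.924, -0.381, 0.0], [-0.381, 0.924, 0.0], [-0.0, 0.0, -1.0]]
ft_force: [-0.4, 0.5, 0.0]
grip_width: 0.0449
time_s: 5.6
position: [0.6189, 0.2189, 0.3076]
tool_rot: [[-0.924, -0.381, 0.001], [-0.381, 0.924, 0.0], [-0.001, -0.0, -1.0]]
ft_force: [0.6, -0.3, -1.0]
grip_width: 0.0449
```

View pics/wrist3.png

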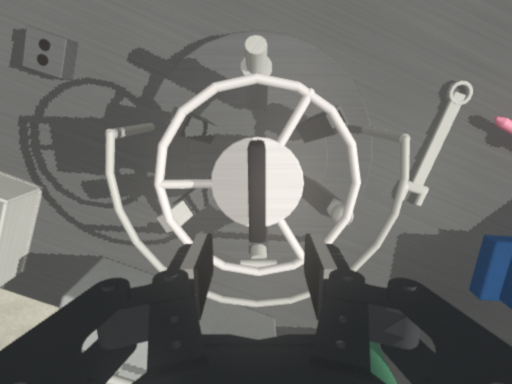

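View pics/side3.png

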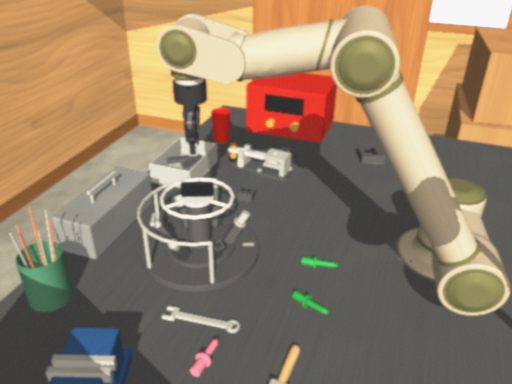

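The wrist view shows the pin grip at (257,50) with its collar at (257,66), the guard ring and the pointer line above it. I'll triangulate the pin and compare with the geometric prediction.

```bash
python3 - <<'E'
from h import *
w=load("pics/wrist3.npz");s=load("pics/side3.npz");sc=load("pics/scene3.npz")
g=w["frame"].max(-1).astype(int)
v,u=np.nonzero(g>150);Q=np.array([ray(w,a,b,.178) for a,b in zip(u,v)])
r=np.hypot(Q[:,0]-.6185,Q[:,1]-.2178);k=(abs(r-.09)<.012)&(v<270);print('ring',np.round(circ(Q[k,0],Q[k,1]),4))
c0=np.array([.6187,.218]);f=np.radians(-157.6)
rad=np.array([np.cos(f),np.sin(f),0]);ax=rad*.5+np.array([0,0,np.cos(np.pi/6)])
M=np.r_[c0,.09]+.105*rad
for nm,t in(('mouth',0),('coltop',.006),('grip',.022),('top',.038)): 
    p=M+ax*t;print(nm,p.round(4),'wrist',proj(w,p).round(1),'side',proj(s,p).round(1),'scene',proj(sc,p).round(1))
def crop(im,x,y,f,n):
    a=im["frame"][max(0,y-25):y+25,x-30:x+30,::-1];cv2.imwrite(n,cv2.resize(a,None,fx=f,fy=f,interpolation=cv2.INTER_NEAREST));print(n,x-30,max(0,y-25))
crop(w,257,55,10,"pics/cw3.png");crop(s,241,222,10,"pics/cs3.png")
for nm,i in(('w',w),('s',s)):
  P=cloud(i);b=(np.linalg.norm(P-(M+ax*.022),axis=-1)<.035)&(i["frame"].max(-1)>130)
  vv,uu=np.nonzero(b);print(nm,b.sum(),P[b].mean(0).round(4),uu.mean(),vv.mean(),uu.min(),uu.max(),vv.min(),vv.max())
E
```

```text
ring [0.6165 0.2164 0.0876]
mouth [0.5216 0.178  0.09  ] wrist [[258.2  70.3]] side [[238.4 223.8]] scene [[275.1 184.4]]
coltop [0.5188 0.1768 0.0952] wrist [[258.2  66.8]] side [[239.5 222.1]] scene [[274.3 183.1]]
grip [0.5115 0.1738 0.1091] wrist [[258.2  56.6]] side [[242.5 217.7]] scene [[272.3 179.7]]
top [0.5041 0.1707 0.1229] wrist [[258.2  45.4]] side [[245.5 213.3]] scene [[270.3 176.2]]
pics/cw3.png 227 30
pics/cs3.png 211 197
w 847 [0.5125 0.1728 0.1127] 256.9067296340024 56.22786304604487 241 271 35 85
s 167 [0.5131 0.1794 0.1082] 241.1377245508982 219.04790419161677 234 249 210 227
```

View pics/cw3.png

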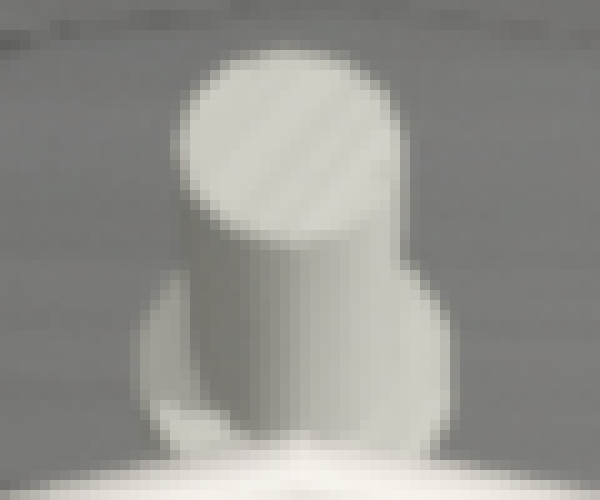

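View pics/cs3.png

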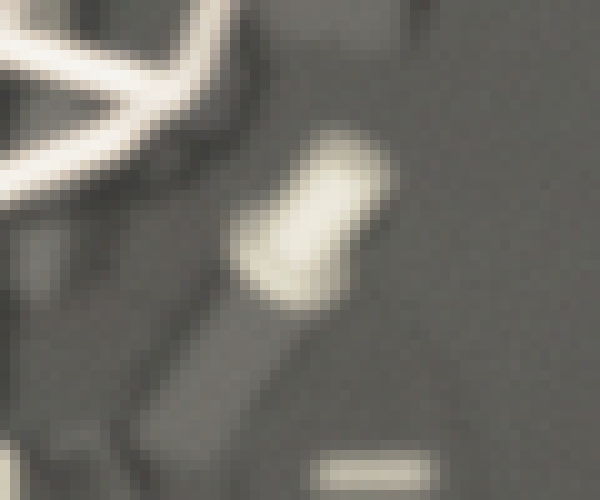

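The prediction matches to about 2 mm in both views. The wrist view puts the axis at about (0.6168, 0.2166), so the grip is at about (0.510, 0.172, 0.109). I'll move outward and tilt 30°.

```bash
python3 -m pendant '[50,0.4,0,0,0,0,0, 50,0.8,0,0,0,0,0, 50,0.9,0,0,0,0,0, 50,0.8,0,0,0,0,0, 50,0.33,0,0,0,-0.5,0, 50,0,0,0,0,-0.9,0, 50,0,0,0,0,-0.9,0, 50,0,0,0,0,-0.9,0, 50,0,0,0,0,-0.55,0,50,0,0,0,0,0,0,50,0,0,0,0,0,0]'; cat > tgt.py <<'E'
from rig import *
from h import *
import sys
s=observe();R=s["tool_rot"];p=s["position"]
T=np.array(eval(sys.argv[1]))
print("units",(R.T@(T-p)/.05).round(3),"mm",((T-p)*1000).round(1),'q',s['q'].round(1))
if len(sys.argv)>2:
    Rt=np.array(eval(sys.argv[2]),float).T; Rt/=np.linalg.norm(Rt,axis=0)
    print("turn units",(np.degrees(cv2.Rodrigues(R.T@Rt)[0].ravel())/8).round(3))
E
python3 - <<'E'
import numpy as np
f=np.radians(-157.6);r=np.array([np.cos(f),np.sin(f),0]);u=np.array([0,0,1.]);ax=.5*r+np.cos(np.pi/6)*u
y=np.array([-.3811,.9245,0]);z=-ax;x=np.cross(y,z);print([a.round(4).tolist() for a in(x,y,z)])
E
python3 tgt.py '[0.4703,0.1558,0.1837]' '[[-0.8006,-0.33,-0.5],[-0.381,0.9245,0],[0.4623,0.1905,-0.866]]'
```

```text
time_s: 6.85
position: [0.4695, 0.1571, 0.307]
tool_rot: [[-0.802, -0.381, 0.46], [-0.33, 0.925, 0.19], [-0.498, 0.0, -0.867]]
ft_force: [0.1, 1.1, 0.3]
grip_width: 0.05
[[-0.8006, -0.33, -0.5], [-0.3811, 0.9245, 0.0], [0.4623, 0.1905, -0.866]]
units [ 1.223 -0.031  2.141] mm [   0.8   -1.3 -123.3] q [  -1.5    1.    94.7   13.9   57.5 -118.6]
turn units [ 0.001 -0.018 -0.004]
```

```bash
python3 -m pendant '[50,0.4,-0.01,0.7,0,0,0, 50,0.4,-0.01,0.7,0,0,0, 50,0.42,-0.01,0.74,0,0,0, 50,0,0,0,0,0,0, 50,0,0,0,0,0,0]'; python3 tgt.py '[0.5165,0.1748,0.0971]'
python3 - <<'E'
from rig import *
from h import *
for n in("wrist","side"):
    im=get_image(n);cv2.imwrite(f"pics/{n}4.png",im["frame"][:,:,::-1]);np.savez(f"pics/{n}4.npz",**im)
E
```

```text
time_s: 7.35
position: [0.4717, 0.1564, 0.1848]
tool_rot: [[-0.801, -0.382, 0.461], [-0.33, 0.924, 0.191], [-0.499, 0.001, -0.866]]
ft_force: [0.8, 0.1, 0.8]
grip_width: 0.0499
units [ 3.700e-02 -1.000e-03  2.004e+00] mm [ 44.8  18.4 -87.7] q [  -1.7    9.1  108.2   20.    36.7 -127.5]
```

View pics/wrist4.png

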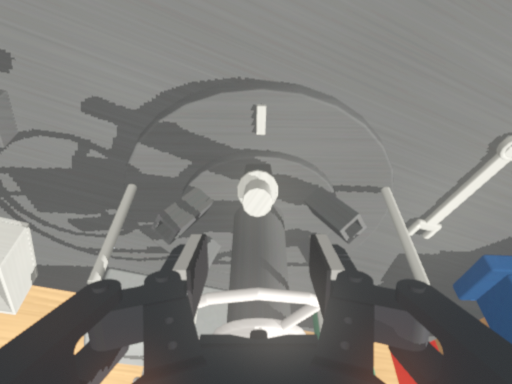

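View pics/side4.png

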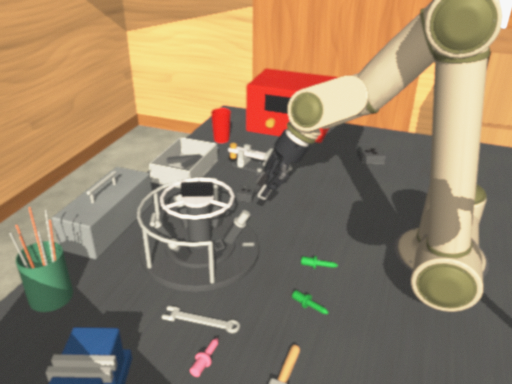

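The pin grip top is at (257,203) in the wrist view, between the fingers. The side view shows the gripper aligned with the lean. I'll check the axis in the wrist image.

```bash
python3 - <<'E'
from rig import observe
from h import *
s=observe();R=s["tool_rot"];p=s["position"];w=load("pics/wrist4.npz")
G=np.array([.5102,.1722,.109]);ax=np.array([-.4623,-.1905,.866])
print('tool axis pt at top',proj(w,p+R[:,2]*(.1-.0137-.016)),'grip top pred',proj(w,G+.016*ax),'coltop pred',proj(w,G-.016*ax))
x=w["frame"][160:230,217:297,::-1];cv2.imwrite("pics/cw4.png",cv2.resize(x,None,fx=8,fy=8,interpolation=cv2.INTER_NEAREST))
E
```

```text
tool axis pt at top [[258.35035038 207.39703433]] grip top pred [[258.71157033 202.61212547]] coltop pred [[258.57558076 191.02294391]]
```

View pics/cw4.png

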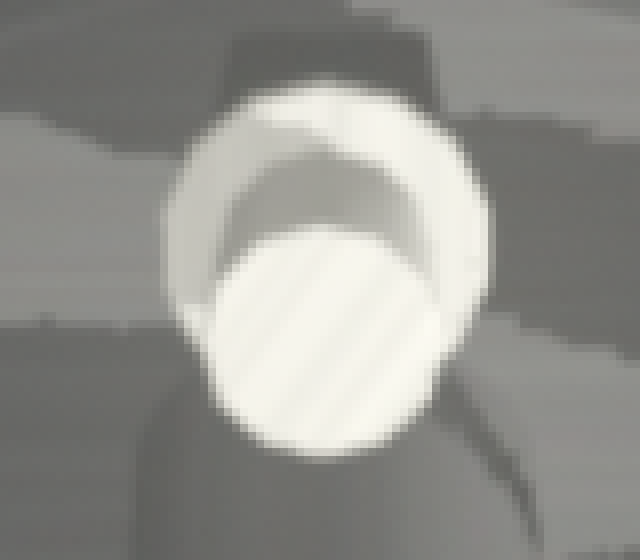

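Measured (257.4,202.8) against predicted (258.7,202.6), about 1 mm off. I'll go in and grip.

```bash
python3 -m pendant '[45,0.03,-0.02,0.5,0,0,0, 45,0,0,0.6,0,0,0, 45,0,0,0.5,0,0,0, 45,0,0,0.35,0,0,0, 45,0,0,0,0,0,0, 45,0,0,0,0,0,0]' 60;  python3 tgt.py '[0.5165,0.1748,0.0971]'
```

```text
time_s: 8.05
position: [0.5157, 0.1734, 0.1005]
tool_rot: [[-0.799, -0.382, 0.464], [-0.33, 0.924, 0.191], [-0.502, -0.001, -0.865]]
ft_force: [-0.5, -0.4, -0.0]
grip_width: 0.0453
units [0.012 0.019 0.072] mm [ 0.8  1.4 -3.4] q [   1.    21.7  108.8   27.3   23.5 -134.1]
```

```bash
python3 -m pendant '[45,0,0,0.05,0,0,0, 45,0,0,0,0,0,0, 0,0,0,0,0,0,0, 0,0,0,0,0,0,0, 0,0,0,0,0,0,0, 0,0,0,0,0,0,0, 0,0,0,0,0,0,0]' 60;  python3 tgt.py '[0.5165,0.1748,0.0971]'
```

```text
time_s: 8.75
position: [0.5161, 0.1737, 0.0975]
tool_rot: [[-0.8, -0.381, 0.463], [-0.33, 0.925, 0.191], [-0.501, -0.0, -0.866]]
ft_force: [-3.4, -2.3, 6.3]
grip_width: 0.0203
units [-0.009  0.018  0.015] mm [ 0.4  1.1 -0.4] q [   1.    22.   108.9   27.6   23.2 -134.4]
```

Gripped. I'll draw the pin out along the lean.

```bash
python3 -m pendant '[0,0,0,-0.2,0,0,0, 0,0,0,-0.4,0,0,0, 0,0,0,-0.4,0,0,0, 0,0,0,-0.4,0,0,0, 0,0,0,-0.4,0,0,0, 0,0,0,-0.4,0,0,0, 0,0,0,0,0,0,0, 0,0,0,0,0,0,0, 0,0,0,0,0,0,0]' 100;python3 - <<'E'
from rig import *
from h import *
for n in("wrist","side"):
    im=get_image(n);cv2.imwrite(f"pics/{n}5.png",im["frame"][:,:,::-1]);np.savez(f"pics/{n}5.npz",**im)
E
```

```text
time_s: 9.65
position: [0.4651, 0.1528, 0.1911]
tool_rot: [[-0.802, -0.381, 0.461], [-0.33, 0.925, 0.191], [-0.499, 0.001, -0.867]]
ft_force: [0.6, -0.3, -2.3]
grip_width: 0.0191
```

View pics/wrist5.png

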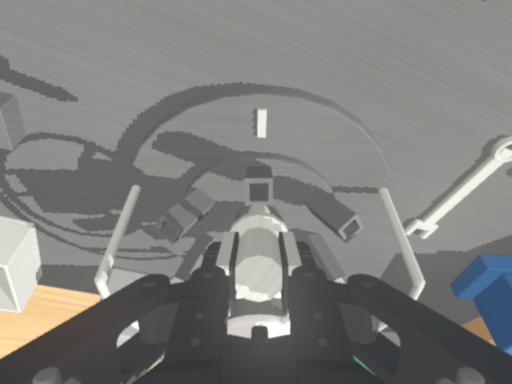

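View pics/side5.png

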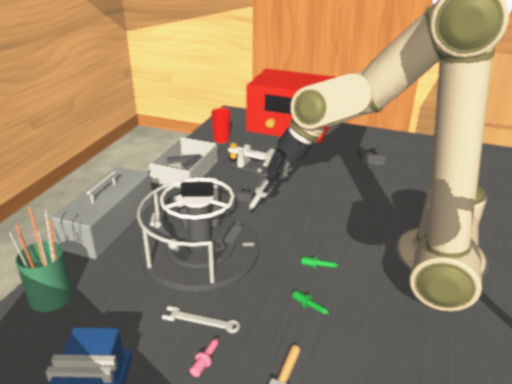

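The pin is out, held straight, and the pocket is empty at (258,190). I'll raise it, bring it upright and yaw back.

```bash
python3 -m pendant '[0,-0.3,0,-0.5,0,0,0, 0,-0.4,0,-0.7,0,0,0, 0,-0.3,0,-0.5,0,0.3,0, 0,0,0,0,0,0.85,0, 0,0,0,0,0,0.9,0, 0,0,0,0,0,0.9,0, 0,0,0,0,0,0.8,0, 0,0,0,0,0,0,0.5, 0,0,0,0,0,0,0.95, 0,0,0,0,0,0,0.95, 0,0,0,0,0,0,0.95, 0,0,0,0,0,0,0.5]' 100; python3 tgt.py '[0.55,-0.264,0.25]' '[[0.105,0.9945,0],[0.9945,-0.105,0],[0,0,-1]]'
python3 - <<'E'
from h import *
for n,uv in(("scene",(177.2,280)),):
    im=load(f"pics/{n}0.npz");print(ray(im,*uv,.076))
E
```

```text
time_s: 10.95
position: [0.4663, 0.1533, 0.2897]
tool_rot: [[-0.989, 0.15, -0.001], [0.15, 0.989, 0.0], [0.001, -0.0, -1.0]]
ft_force: [-0.9, -0.3, -1.9]
grip_width: 0.0193
units [-2.911 -7.999  0.791] mm [  83.7 -417.3  -39.7] q [  4.3  13.6  76.7   0.   89.8 -77. ]
turn units [-8.0000e-03 -8.0000e-03  1.0922e+01]
[ 0.56434468 -0.26416976  0.076     ]
```

```bash
python3 -m pendant '[0,0,0,0,0,0,0.5, 0,0,0,0,0,0,1, 0,0,0,0,0,0,1, 0,0,0,0,0,0,1, 0,0,0,0,0,0,1, 0,0,0,0,0,0,1, 0,0,0,0,0,0,1, 0,0,0,0,0,0,1, 0,0,0,0,0,0,1, 0,0,0,0,0,0,1, 0,0,0,0,0,0,1, 0,0,0,0,0,0,0.42]' 100;python3 -m pendant '[0,0,0,0,0,0,0]'; python3 tgt.py '[0.554,-0.264,0.27]' '[[0.105,0.9945,0],[0.9945,-0.105,0],[0,0,-1]]'
```

```text
time_s: 12.15
position: [0.4663, 0.1533, 0.2898]
tool_rot: [[0.105, 0.994, -0.001], [0.994, -0.105, 0.0], [0.0, -0.001, -1.0]]
ft_force: [-1.1, 0.1, -1.5]
grip_width: 0.0194
time_s: 12.25
position: [0.4663, 0.1533, 0.2899]
tool_rot: [[0.101, 0.995, -0.001], [0.995, -0.101, 0.0], [0.0, -0.001, -1.0]]
ft_force: [0.0, -0.1, -2.3]
grip_width: 0.0192
units [-8.127  2.585  0.394] mm [  87.7 -417.3  -19.9] q [ 4.3 13.6 76.7  0.  89.8 10.1]
turn units [-0.008 -0.     0.032]
```

```bash
python3 -m pendant '[0,-0.45,0.13,0,0,0,0, 0,-0.9,0.26,0,0,0,0, 0,-0.9,0.26,0,0,0,0, 0,-0.9,0.26,0,0,0,0, 0,-0.9,0.26,0,0,0,0, 0,-0.9,0.26,0,0,0,0, 0,-0.9,0.26,0,0,0,0, 0,-0.9,0.26,0,0,0,0, 0,-0.9,0.26,0,0,0,0, 0,-0.9,0.26,0,0,0,0, 0,-0.45,0.13,0,0,0,0, 0,0,0,0,0,0,0]' 100;python3 -m pendant '[0,0,0,0,0,0,0]'; python3 - <<'E'
from rig import *
from h import *
for n in("wrist","side","scene"):
    im=get_image(n);cv2.imwrite(f"pics/{n}6.png",im["frame"][:,:,::-1]);np.savez(f"pics/{n}6.npz",**im)
E
```

```text
time_s: 13.45
position: [0.5502, -0.311, 0.2885]
tool_rot: [[0.102, 0.995, -0.002], [0.995, -0.102, 0.001], [0.001, -0.002, -1.0]]
ft_force: [0.1, 0.6, -3.1]
grip_width: 0.0195
time_s: 13.55
position: [0.5503, -0.3077, 0.2897]
tool_rot: [[0.099, 0.995, -0.001], [0.995, -0.099, 0.001], [0.001, -0.001, -1.0]]
ft_force: [0.5, 0.6, -1.5]
grip_width: 0.0193
```

View pics/wrist6.png

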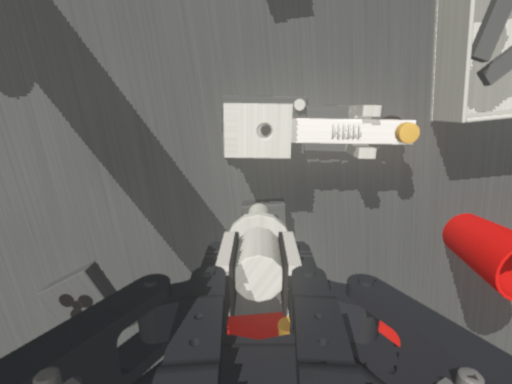

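View pics/scene6.png

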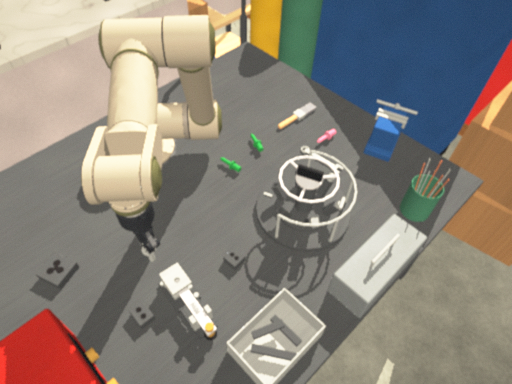

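The fork's top plate is at (258,130) with its hole at (265,130), and the pin tip is at about (260,207). Next I'll measure the hole, and check the pin tip against the tool axis.

```bash
python3 - <<'E'
from rig import observe
from h import *
w=load("pics/wrist6.npz");s=observe();p=s["position"];R=s["tool_rot"];print(p)
print('tip pred',proj(w,p+R[:,2]*.0633),'collar underside',proj(w,p+R[:,2]*.0083),'head top',proj(w,p+R[:,2]*(.0083-.044)))
g=w["frame"].max(-1).astype(int)
m=(g>150).astype(np.uint8);m[:,:215]=0;m[:,296:]=0;m[:90]=0;m[170:]=0
k,l,st,c=cv2.connectedComponentsWithStats(m);i=1+st[1:,4].argmax();print(st[i])
cs,_=cv2.findContours((l==i).astype(np.uint8),cv2.RETR_EXTERNAL,cv2.CHAIN_APPROX_NONE)
q=np.array([ray(w,a,b,.076)[:2] for a,b in cs[0][:,0]])*1000;print(cv2.minAreaRect(q.astype(np.float32)))
x=w["frame"][95:165,217:307,::-1];cv2.imwrite("pics/cf6.png",cv2.resize(x,None,fx=8,fy=8,interpolation=cv2.INTER_NEAREST))
x=w["frame"][190:310,200:320,::-1];cv2.imwrite("pics/cp6.png",cv2.resize(x,None,fx=5,fy=5,interpolation=cv2.INTER_NEAREST))
E
```

```text
[ 0.55036339 -0.30650945  0.29090883]
tip pred [[257.0290439  207.07018692]] collar underside [[256.42092191 239.72817013]] head top [[255.54762129 286.62704443]]
[ 223  100   73   59 3851]
((555.7015380859375, -264.7566223144531), (63.95018768310547, 82.16971588134766), 84.39972686767578)
```

View pics/cf6.png

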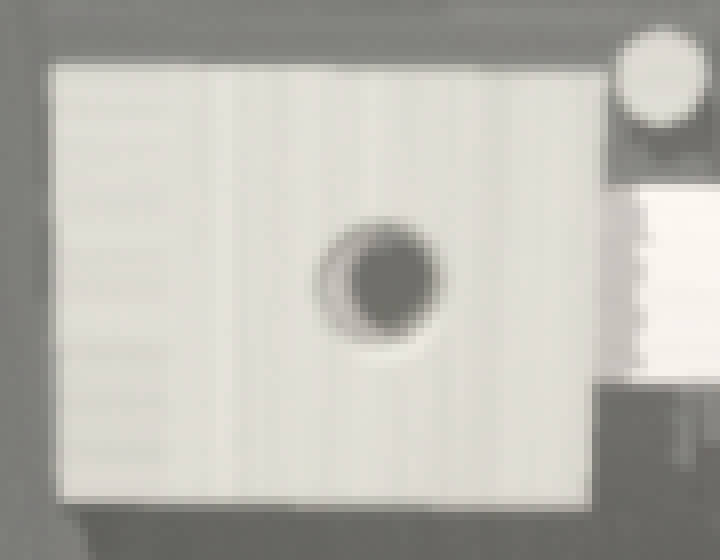

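View pics/cp6.png

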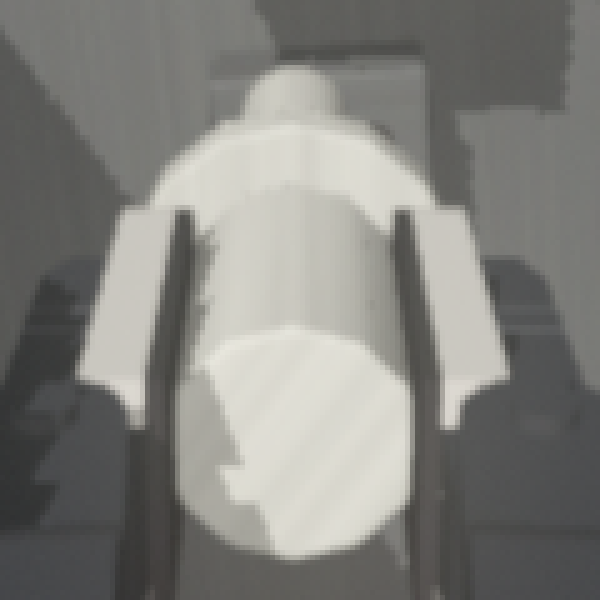

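```bash
python3 - <<'E'
from rig import observe
from h import *
w=load("pics/wrist6.npz");s=observe();p=s["position"];R=s["tool_rot"]
P=cloud(w);T=(P-p)@R*1000  # tool coords mm
for v in(262,270,278,286,294): print(v,[T[v,u].round(1).tolist() for u in(245,258,270)])
# head top points: 
m=np.zeros(P.shape[:2],bool);m[258:300,236:283]=1;z=T[...,2];
zz=z[m];print(np.percentile(zz,[5,25,50,75,95]))
h=m&(abs(z-np.percentile(zz,50))<3);cs=T[h];rc=cv2.minEnclosingCircle(cs[:,:2].astype(np.float32));print('head circ tool',rc,h.sum())
for v in(204,206,208,210,213,218,222,228): print(v,[T[v,u].round(1).tolist() for u in(250,258,266)])
print('hole',ray(w,264.1,129.8,.076), 'plate z',P[110,240],P[130,240])
sc=load("pics/scene6.npz");si=load("pics/side6.npz")
H=ray(w,264.1,129.8,.076);print(proj(sc,H),proj(si,H))
x=sc["frame"][255:305,150:210,::-1];cv2.imwrite("pics/cf7.png",cv2.resize(x,None,fx=10,fy=10,interpolation=cv2.INTER_NEAREST))
E
```

```text
262 [[5.7, -4.4, -26.7], [6.1, 0.9, -27.3], [6.3, 5.8, -27.7]]
270 [[2.6, -4.4, -27.6], [2.7, 0.9, -27.7], [1.7, 5.9, -25.9]]
278 [[-1.5, -4.5, -26.9], [-1.6, 0.9, -26.7], [-1.2, 5.9, -27.4]]
286 [[-4.5, -4.4, -28.0], [-4.8, 0.9, -27.7], [-4.8, 5.9, -27.6]]
294 [[-9.3, -4.6, -26.6], [-9.2, 0.9, -26.7], [-8.8, 6.0, -27.2]]
[nan nan nan nan nan]
head circ tool ((0.0, 0.0), 0.0) 0
204 [[-61.2, -10.8, 265.0], [5.7, 0.7, 52.3], [-60.5, 11.0, 262.9]]
206 [[-63.3, -10.8, 262.6], [5.1, 0.7, 49.9], [3.7, 6.0, 54.3]]
208 [[2.4, -4.6, 53.8], [5.1, 0.7, 45.7], [3.7, 5.9, 50.0]]
210 [[2.5, -4.5, 49.4], [5.1, 0.7, 41.6], [3.9, 5.8, 45.2]]
213 [[14.1, -3.3, 10.1], [15.1, 0.8, 7.3], [14.7, 4.9, 8.4]]
218 [[13.1, -3.2, 5.4], [13.8, 0.8, 3.5], [13.3, 4.8, 4.7]]
222 [[11.1, -3.2, 4.9], [10.6, 0.8, 6.4], [11.1, 4.8, 4.9]]
228 [[7.9, -3.2, 5.0], [9.1, 0.8, 1.8], [8.7, 4.8, 3.0]]
hole [ 0.56159374 -0.2654254   0.076     ] plate z [ 0.5370651  -0.24141854  0.07592999] [ 0.53456194 -0.26303621  0.07536487]
[[176.24493134 279.63124456]] [[274.84493966 154.07399286]]
```

View pics/cf7.png

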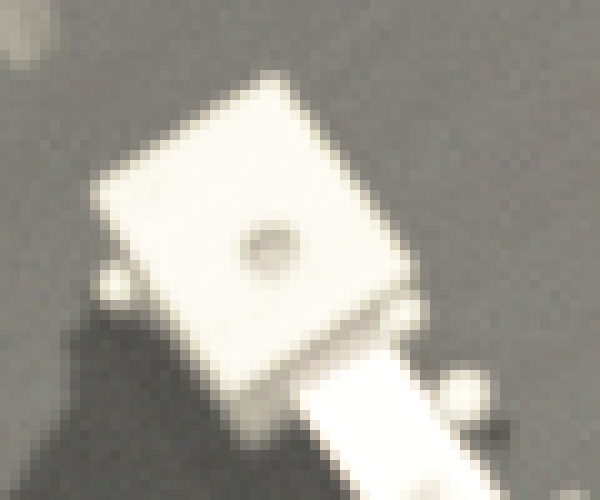

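The camera puts the pin axis at tool (−1.7, +0.8) mm and straight, with the collar underside 10.8 mm past the TCP. The hole is at (0.5616, −0.2654), and the scene camera agrees to within 1 mm. I'll move above the hole with the tip about 25 mm clear and look again.

```bash
python3 -m pendant '[0,0.4,0.06,0,0,0,0, 0,0.475,0.066,0,0,0,0, 0,0,0,0.4,0,0,0, 0,0,0,0.8,0,0,0, 0,0,0,0.8,0,0,0, 0,0,0,0.5,0,0,0, 0,0,0,0,0,0,0, 0,0,0,0,0,0,0, 0,0,0,0,0,0,0]' 100; python3 - <<'E'
from rig import *
from h import *
for n in("wrist","side","scene"):
    im=get_image(n);cv2.imwrite(f"pics/{n}8.png",im["frame"][:,:,::-1]);np.savez(f"pics/{n}8.npz",**im)
    if n=='wrist': s=observe();print(s['position'])
w=load("pics/wrist8.npz")
x=w["frame"][150:310,170:350,::-1];cv2.imwrite("pics/cf8.png",cv2.resize(x,None,fx=4,fy=3.7,interpolation=cv2.INTER_NEAREST))
E
```

```text
time_s: 14.6
position: [0.5617, -0.2647, 0.168]
tool_rot: [[0.1, 0.995, 0.003], [0.995, -0.1, -0.002], [-0.002, 0.003, -1.0]]
ft_force: [0.4, 0.2, -0.8]
grip_width: 0.0195
[ 0.56162449 -0.26485357  0.16783863]
```

View pics/wrist8.png

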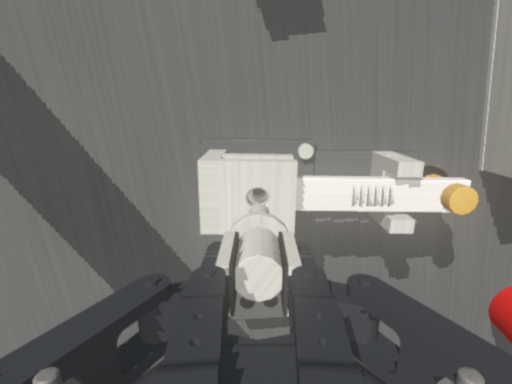

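View pics/cf8.png

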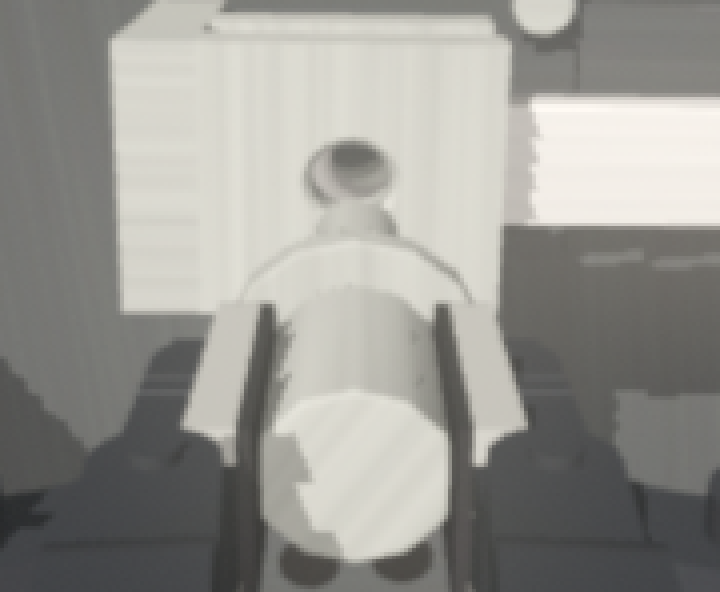

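View pics/side8.png

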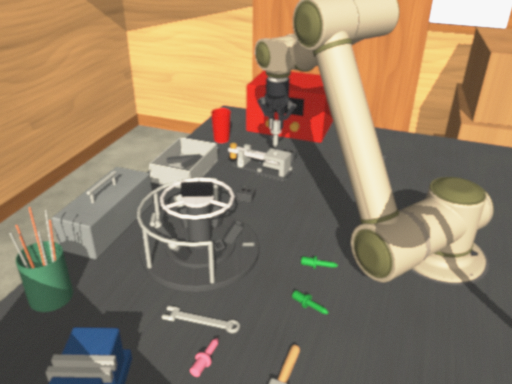

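```bash
python3 - <<'E'
from rig import observe
from h import *
w=load("pics/wrist8.npz");s=observe();p=s["position"];R=s["tool_rot"];print(p)
P=cloud(w);T=(P-p)@R*1000
for v in(262,270,278,286,294): print(v,T[v,258].round(1).tolist())
for v in(206,207,208,209,210): print(v,[T[v,u].round(1).tolist() for u in(252,258,264)])
# hole: circle at z=.076, fit to dark/bright edge on left, right, top
H=ray(w,257.1,196,.076);print('hole',H,(H-p)@R*1000)
for e in((170+305/4-.5,196),(170+396/4-.5,196),(257.1,150+138/3.7-.5)):print((ray(w,*e,.076)-p)@R*1000)
g=w["frame"].max(-1).astype(int);print(g[184:206,242:274])
E
```

```text
[ 0.56130756 -0.26488855  0.16715484]
262 [7.1, 1.2, -28.6]
270 [4.2, 1.2, -29.9]
278 [-0.1, 1.2, -28.8]
286 [-3.7, 1.2, -29.2]
294 [-7.8, 1.2, -28.6]
206 [[5.2, -2.7, 51.5], [6.7, 1.2, 46.9], [5.9, 5.1, 49.5]]
207 [[5.2, -2.7, 49.4], [6.5, 1.2, 45.5], [5.9, 5.1, 47.4]]
208 [[5.4, -2.7, 46.6], [6.6, 1.2, 43.1], [6.0, 5.0, 45.0]]
209 [[5.4, -2.6, 44.8], [6.6, 1.2, 41.2], [6.1, 5.0, 42.6]]
210 [[5.4, -2.6, 42.7], [6.8, 1.2, 38.6], [6.1, 4.9, 40.7]]
hole [ 0.56205164 -0.26443066  0.076     ] [ 0.64591379  0.48986363 91.15541829]
[ 0.63365044 -8.41307869 91.13545001]
[ 0.65823355  9.43374981 91.1754784 ]
[ 8.09935527  0.48123244 91.14593118]
[[221 221 221 221 219 217 216 218 219 218 218 220 221 222 221 219 219 219
  217 216 217 217 218 219 218 218 217 216 217 219 219 217]
 [220 221 221 221 219 217 216 219 219 218 218 220 221 222 221 219 219 219
  217 217 216 217 218 219 218 217 217 216 217 219 219 217]
 [220 221 221 221 219 217 216 218 219 218 218 219 220 220 218 215 212 216
  215 215 216 217 218 219 218 218 217 216 217 219 218 217]
 [221 221 221 220 219 216 216 219 218 216 216 213 204 1
[... 1772 characters left out ...]
9 180 193 208 215 217 220 219 217]
 [221 222 220 212 192 177 150 144 165 185 190 188 184 179 172 163 157 155
  156 156 157 162 174 189 193 202 216 217 217 219 218 217]
 [221 222 221 215 200 186 162 144 149 168 182 189 188 186 183 178 169 164
  163 162 168 181 193 197 201 214 221 219 218 219 218 217]
 [221 222 221 218 208 195 180 161 152 157 165 179 188 193 193 191 187 183
  185 193 196 198 201 200 211 224 224 218 218 219 218 217]
 [221 222 221 220 215 205 196 183 165 166 170 180 188 200 200 199 196 195
  196 200 200 196 193 200 223 228 223 217 218 220 218 217]
 [221 222 221 221 218 211 204 199 185 180 186 195 197 203 203 201 197 196
  194 192 189 186 185 200 224 227 221 216 218 219 218 217]]
```

Camera-relative, the pin axis is at tool (−0.4, 1.4) mm and the hole at (−0.6, 0.25) mm. I'll correct −1.1 mm in y, then lower until the taper enters.

```bash
python3 -m pendant '[0,-0.004,-0.022,0,0,0,0, 0,0,0,0.2,0,0,0, 0,0,0,0.2,0,0,0, 0,0,0,0.15,0,0,0, 0,0,0,0,0,0,0, 0,0,0,0,0,0,0]' 120; python3 tgt.py '[0.5613,-0.2649,0.137]'
```

```text
time_s: 15.35
position: [0.5598, -0.2649, 0.1379]
tool_rot: [[0.1, 0.995, -0.0], [0.995, -0.1, 0.0], [0.0, -0.0, -1.0]]
ft_force: [-0.2, -0.1, -3.3]
grip_width: 0.019
units [0.003 0.03  0.018] mm [ 1.5  0.  -0.9] q [-36.3  33.   71.   -0.   76.  -30.5]
```

```bash
for i in 1; do python3 -m pendant '[0,0,0,0.08,0,0,0, 0,0,0,0,0,0,0, 0,0,0,0,0,0,0]'; done; python3 -m pendant '[0,0,0,0.08,0,0,0, 0,0,0,0,0,0,0, 0,0,0,0,0,0,0]'; python3 - <<'E'
from rig import *
from h import *
w=get_image("wrist")
x=w["frame"][150:310,170:350,::-1];cv2.imwrite("pics/cf9.png",cv2.resize(x,None,fx=4,fy=3.7,interpolation=cv2.INTER_NEAREST))
E
```

```text
time_s: 15.65
position: [0.5598, -0.2649, 0.1342]
tool_rot: [[0.1, 0.995, 0.0], [0.995, -0.1, -0.0], [-0.0, 0.0, -1.0]]
ft_force: [0.1, -0.5, -2.8]
grip_width: 0.0192
time_s: 15.95
position: [0.5598, -0.265, 0.1301]
tool_rot: [[0.1, 0.995, 0.0], [0.995, -0.1, -0.0], [-0.0, 0.0, -1.0]]
ft_force: [-0.6, -0.5, -2.5]
grip_width: 0.0186
```

View pics/cf9.png

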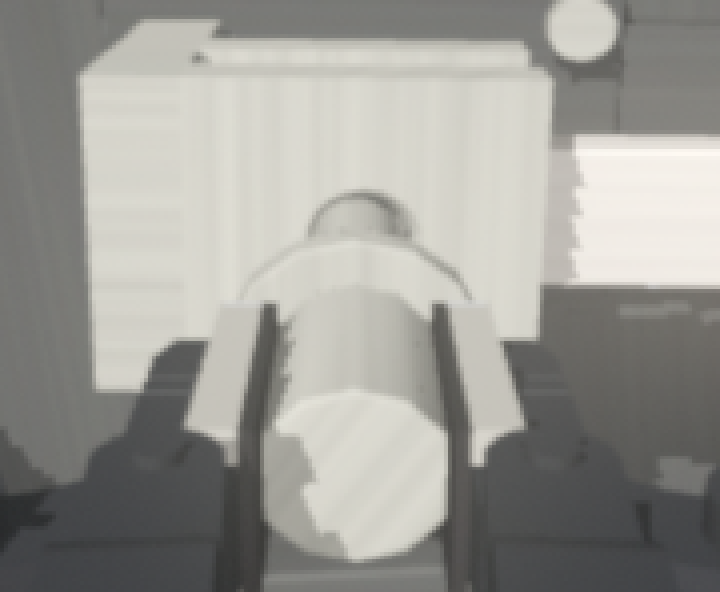

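The tip is in the hole at crop (358,215) and near centred, with negligible force. I'll keep lowering.

```bash
for i in 1; do python3 -m pendant '[0,0,0,0.08,0,0,0, 0,0,0,0,0,0,0]'; done; python3 -m pendant '[0,0,0,0.08,0,0,0, 0,0,0,0,0,0,0]';python3 -m pendant '[0,0,0,0.06,0,0,0, 0,0,0,0,0,0,0]'
```

```text
time_s: 16.2
position: [0.5599, -0.265, 0.1258]
tool_rot: [[0.1, 0.995, 0.0], [0.995, -0.1, -0.0], [-0.0, 0.0, -1.0]]
ft_force: [1.9, -1.2, -2.8]
grip_width: 0.0191
time_s: 16.4
position: [0.56, -0.2649, 0.1219]
tool_rot: [[0.1, 0.995, 0.001], [0.995, -0.1, -0.0], [-0.0, 0.001, -1.0]]
ft_force: [1.6, -1.2, -2.0]
grip_width: 0.019
time_s: 16.6
position: [0.5603, -0.2651, 0.1193]
tool_rot: [[0.1, 0.995, 0.002], [0.995, -0.1, -0.001], [-0.001, 0.002, -1.0]]
ft_force: [4.0, -1.5, -0.7]
grip_width: 0.0188
```

```bash
python3 -m pendant '[0,-0.003,0.01,0.06,0,0,0, 0,0,0,0,0,0,0]'; python3 -m pendant '[0,0,0,0.06,0,0,0, 0,0,0,0,0,0,0]';python3 -m pendant '[0,0,0,0.06,0,0,0, 0,0,0,0,0,0,0]'
```

```text
time_s: 16.8
position: [0.5608, -0.2654, 0.1164]
tool_rot: [[0.1, 0.995, 0.002], [0.995, -0.1, -0.001], [-0.001, 0.002, -1.0]]
ft_force: [4.8, -1.8, 2.0]
grip_width: 0.0188
time_s: 17.0
position: [0.5606, -0.2653, 0.1128]
tool_rot: [[0.1, 0.995, 0.001], [0.995, -0.1, -0.0], [-0.0, 0.001, -1.0]]
ft_force: [6.9, -3.2, -2.9]
grip_width: 0.0189
time_s: 17.2
position: [0.5607, -0.2653, 0.1098]
tool_rot: [[0.1, 0.995, 0.001], [0.995, -0.1, -0.001], [-0.0, 0.001, -1.0]]
ft_force: [6.0, -3.1, -2.5]
grip_width: 0.0189
```

```bash
python3 -m pendant '[0,0,0,0.08,0,0,0, 0,0,0,0,0,0,0]'; python3 -m pendant '[0,0,0,0.08,0,0,0, 0,0,0,0,0,0,0]';python3 -m pendant '[0,0,0,0.08,0,0,0, 0,0,0,0,0,0,0]'
```

```text
time_s: 17.4
position: [0.5607, -0.2653, 0.1058]
tool_rot: [[0.1, 0.995, 0.001], [0.995, -0.1, -0.001], [-0.0, 0.001, -1.0]]
ft_force: [6.8, -3.4, -1.7]
grip_width: 0.0189
time_s: 17.6
position: [0.5608, -0.2654, 0.1018]
tool_rot: [[0.1, 0.995, 0.001], [0.995, -0.1, -0.001], [-0.001, 0.001, -1.0]]
ft_force: [6.8, -3.3, -1.9]
grip_width: 0.0189
time_s: 17.8
position: [0.5608, -0.2654, 0.0978]
tool_rot: [[0.1, 0.995, 0.001], [0.995, -0.1, -0.001], [-0.001, 0.001, -1.0]]
ft_force: [6.3, -2.6, -1.6]
grip_width: 0.019
```

```bash
python3 -m pendant '[0,0,0,0.08,0,0,0, 0,0,0,0,0,0,0]'; python3 -m pendant '[0,0,0,0.06,0,0,0, 0,0,0,0,0,0,0]';python3 -m pendant '[0,0,0,0.04,0,0,0, 0,0,0,0,0,0,0]';python3 -m pendant '[0,0,0,0.04,0,0,0, 0,0,0,0,0,0,0]'
```

```text
time_s: 18.0
position: [0.5608, -0.2654, 0.0939]
tool_rot: [[0.1, 0.995, 0.001], [0.995, -0.1, -0.001], [-0.001, 0.001, -1.0]]
ft_force: [7.5, -2.3, -2.2]
grip_width: 0.0186
time_s: 18.2
position: [0.5608, -0.2654, 0.091]
tool_rot: [[0.1, 0.995, 0.002], [0.995, -0.1, -0.001], [-0.001, 0.002, -1.0]]
ft_force: [6.5, -1.7, -0.4]
grip_width: 0.0187
time_s: 18.4
position: [0.5609, -0.2654, 0.0891]
tool_rot: [[0.1, 0.995, 0.002], [0.995, -0.1, -0.001], [-0.001, 0.002, -1.0]]
ft_force: [7.0, -1.9, 0.0]
grip_width: 0.0188
time_s: 18.6
position: [0.5609, -0.2655, 0.0872]
tool_rot: [[0.1, 0.995, 0.002], [0.995, -0.1, -0.001], [-0.001, 0.002, -1.0]]
ft_force: [7.2, -2.7, 0.3]
grip_width: 0.019
```

```bash
python3 -m pendant '[0,0,0,0.02,0,0,0, 0,0,0,0,0,0,0]';python3 -m pendant '[0,0,0,0.02,0,0,0, 0,0,0,0,0,0,0]';python3 -m pendant '[0,0,0,0.02,0,0,0, 0,0,0,0,0,0,0]'
```

```text
time_s: 18.8
position: [0.5609, -0.2655, 0.0863]
tool_rot: [[0.1, 0.995, 0.002], [0.995, -0.1, -0.001], [-0.001, 0.002, -1.0]]
ft_force: [6.6, -2.3, 1.1]
grip_width: 0.0189
time_s: 19.0
position: [0.5609, -0.2655, 0.0859]
tool_rot: [[0.1, 0.995, 0.002], [0.995, -0.1, -0.001], [-0.001, 0.002, -1.0]]
ft_force: [5.1, -1.3, 4.5]
grip_width: 0.0194
time_s: 19.2
position: [0.561, -0.2656, 0.0859]
tool_rot: [[0.1, 0.995, 0.003], [0.995, -0.1, -0.002], [-0.002, 0.003, -1.0]]
ft_force: [3.3, -0.0, 11.6]
grip_width: 0.0187
```

```bash
python3 - <<'E'
from rig import *
from h import *
w=get_image("wrist");s=get_image("side")
x=w["frame"][150:310,170:350,::-1];cv2.imwrite("pics/cf10.png",cv2.resize(x,None,fx=4,fy=3.7,interpolation=cv2.INTER_NEAREST))
x=s["frame"][110:190,225:325,::-1];cv2.imwrite("pics/cs10.png",cv2.resize(x,None,fx=7,fy=7,interpolation=cv2.INTER_CUBIC))
E
```

```text
(no output)
```

View pics/cf10.png

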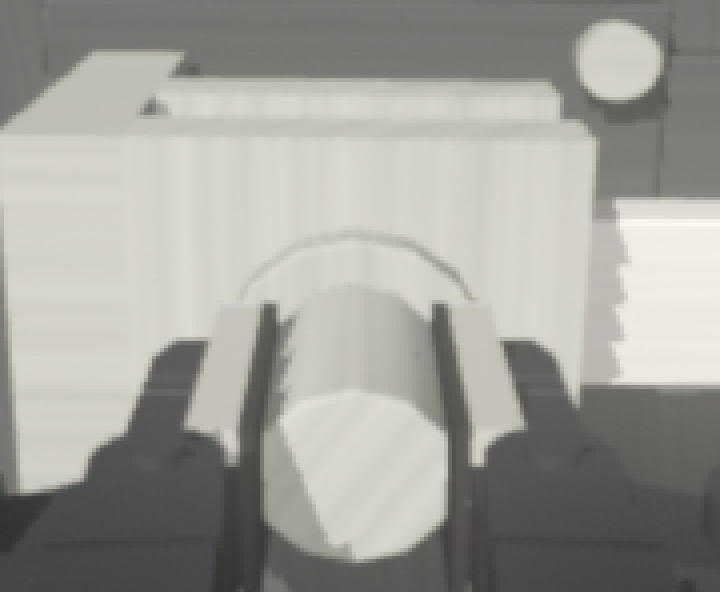

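View pics/cs10.png

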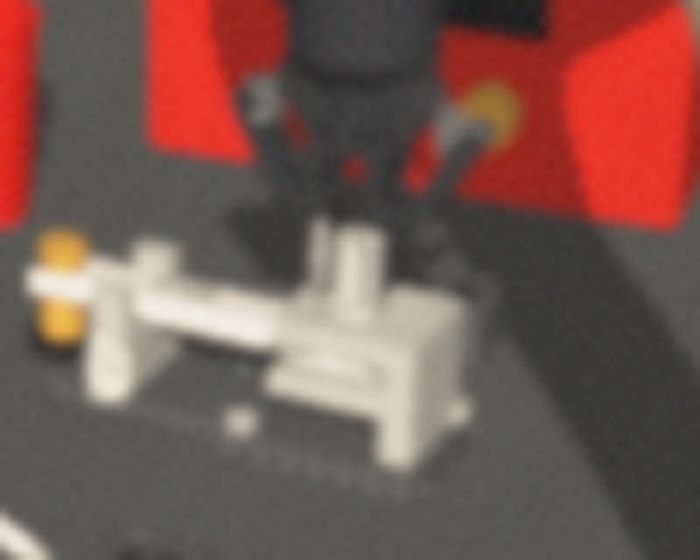

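The TCP stalled at z = 0.0859 and the vertical force rose to 11.6 N. Both views show the collar flat on the fork. I'll press slightly more, release and retreat.

```bash
python3 -m pendant '[0,0,0,0.02,0,0,0, 0,0,0,0,0,0,0, 0,0,0,0,0,0,0]'; python3 -m pendant '[45,0,0,0,0,0,0, 45,0,0,0,0,0,0, 50,0,0,0,0,0,0, 50,0,0,-0.2,0,0,0, 50,0,0,-0.6,0,0,0, 50,0,0,-0.9,0,0,0,50,0,0,-0.9,0,0,0,50,-0.6,0,-0.6,0,0,0,50,-0.3,0,0,0,0,0,50,0,0,0,0,0,0]';python3 - <<'E'
from rig import *
from h import *
for n in("wrist","side","scene"):
    im=get_image(n);cv2.imwrite(f"pics/{n}11.png",im["frame"][:,:,::-1]);np.savez(f"pics/{n}11.npz",**im)
w=load("pics/wrist11.npz");P=cloud(w)
s=load("pics/side11.npz");x=s["frame"][110:190,225:325,::-1];cv2.imwrite("pics/cs11.png",cv2.resize(x,None,fx=7,fy=7,interpolation=cv2.INTER_CUBIC))
E
```

```text
time_s: 19.6
position: [0.561, -0.2656, 0.0858]
tool_rot: [[0.1, 0.995, 0.003], [0.995, -0.1, -0.003], [-0.002, 0.003, -1.0]]
ft_force: [1.9, 0.5, 18.5]
grip_width: 0.019
time_s: 20.6
position: [0.5551, -0.3114, 0.243]
tool_rot: [[0.103, 0.995, -0.0], [0.995, -0.103, -0.0], [-0.0, -0.0, -1.0]]
ft_force: [0.4, -0.4, -0.4]
grip_width: 0.0499
```

View pics/wrist11.png

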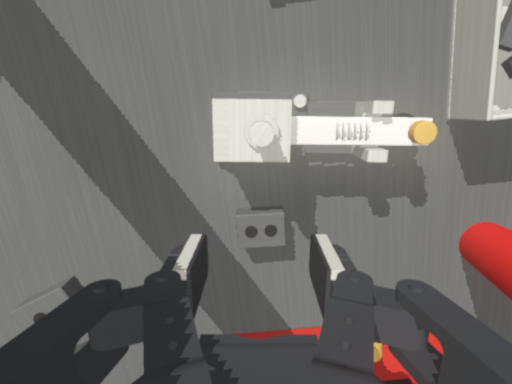

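View pics/cs11.png

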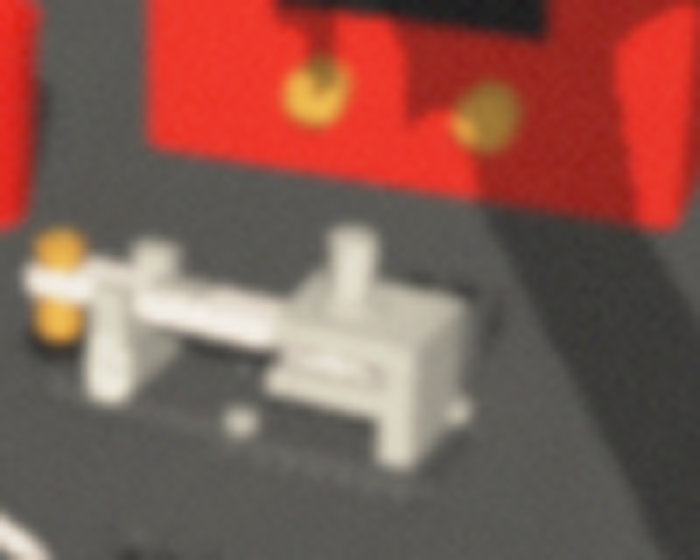

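View pics/scene11.png

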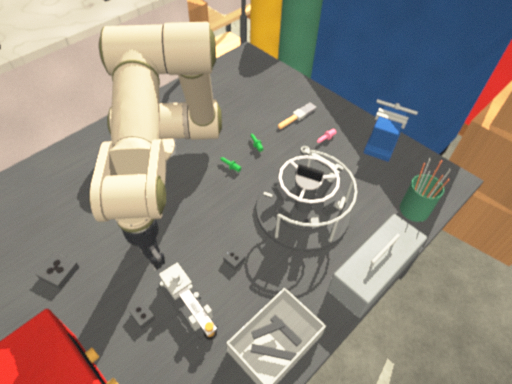

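The pin stands in the fork at (262,132) in the wrist view, released. I'll do a quick numeric check of its height and tilt before handing in.

```bash
python3 - <<'E'
from h import *
w=load("pics/wrist11.npz");P=cloud(w);Z=P[...,2]
x=w["frame"][95:170,200:310,::-1];cv2.imwrite("pics/cw11.png",cv2.resize(x,None,fx=7,fy=7,interpolation=cv2.INTER_NEAREST))
m=np.zeros(Z.shape,bool);m[100:165,235:290]=1
for nm,a,b in(("head",.105,.125),("collar",.079,.087)):
    k=m&(Z>a)&(Z<b);v,u=np.nonzero(k);print(nm,k.sum(),P[k].mean(0).round(4),np.median(Z[k]).round(4),u.min(),u.max(),v.min(),v.max())
k=m&(Z>.105)&(Z<.125);A=np.c_[P[k][:,:2],np.ones(k.sum())];c=np.linalg.lstsq(A,Z[k],rcond=None)[0];print('head slope',c[:2])
E
```

```text
head 498 [ 0.5636 -0.2661  0.1141] 0.1142 250 274 121 146
collar 445 [ 0.5635 -0.2632  0.0821] 0.0821 245 278 113 148
head slope [-0.0047889  -0.01602661]
```

View pics/cw11.png

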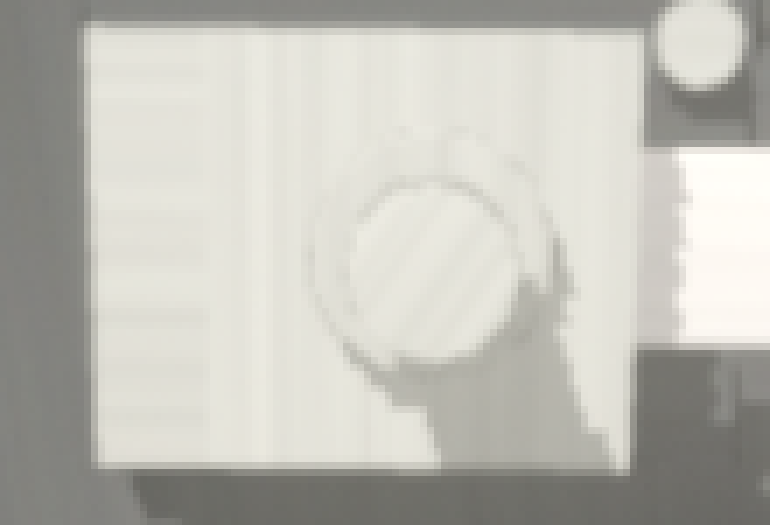

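The head top is at 0.1142 m (expected 0.114) and the collar top at 0.0821 m (expected 0.082), with a slope of about 0.017 rad. The pin is flush and upright, and the gripper is clear.

```bash
python3 -c "
from rig import *
print(close_job())"
```

```text
the job is handed in; nothing more can be done
None
```

The collared pin is seated flush and upright through the fork and link, released, and the job is handed in at about 21 s.

- **Rack:** I turned it +111° by the bar handle, which brought the collared pin to the pointer in the hoop opening.
- **Draw-out:** I gripped the pin with the tool tilted 30° along its lean and drew it out about 105 mm.
- **Insertion:** I brought the pin upright over the fork and corrected about 1 mm by wrist camera. I then pushed it down in small steps until it stopped moving, finally pressing with 18 N, and let go.

My last checks, from the wrist camera unless noted:

- **Height:** the collar top is at 82.1 mm (82 expected) and the head top at 114.2 mm (114 expected).
- **Tilt:** about 0.02 rad.
- **Clearance:** the gripper is open well above the pin, with wrist force near zero.
- **Bystanders:** in the final scene picture the blocks, spanner and rack look undisturbed. I judged that by eye, and I did not re-measure the other three pins after the pull.
- **Disagreements:** the cameras differed by 2–3 mm on the rack axis. A small sideways force, up to about 7 N along +x from the spring, showed during insertion. Neither caused a problem.

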